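# Screw the slanted jar's loose cap home

## Robot

A 7-joint arm with a two-finger parallel gripper is mounted at the origin on a cart in front of the work surface, level with it; the furniture and walls round the work are solid. World frame = base frame: x ahead of the robot, y to its left, z up, the work surface at z = 0. Lengths are in m, angles in rad, forces in N, time in s.
With the tool pointing down it reaches from about 0.4 to 0.85 m from the base axis. Payload 6.9 kg.
Tool frame: the origin (TCP) lies between the finger pads; the fingertips stand robot.tcp_to_tips ahead of it and the grasp point (between the pads) is the TCP (robot.tcp_to_tips is the distance from the TCP to the fingertips, in m); z points along the fingers, y is the direction in which the jaws open and shut (so a half turn about z gives the same grasp; the last joint's range is limited). The gripper opens to 85 mm and grips with 20 to 120 N. Pads are 22 mm wide; open, the fingers measure 114 mm over their backs; the gripper's body (76 mm by 85 mm) begins 54 mm behind the grasp point. The pads swing forward as they close: fully open they stand 13 mm farther back than shut.
Start: joints at [0.105, 0.507, -0.238, 1.5, 0.126, 1.149, -0.155], TCP at [0.625, -0, 0.25] pointing down, gripper open.
Joint ranges: [-3.08, 3.08], [-0.24, 2.05], [-1.43, 1.35], [0, 2.5], [-1.52, 4.66], [0.17, 1.96], [-2.89, 2.89]. Speed limits (rad/s): [2.39, 2.39, 3.14, 3.14, 3.14, 3.14, 3.14].

## Interface

Orientations are given as a rotation vector (axis times angle).
In Python, from rig import status, grab_frame, robot gives the robot as it stands.
- The arm moves only by the tool step_arm, never from a script. Its argument "increments" is text: rows parted by semicolons, each of 7 numbers parted by spaces: the turn, a rotation vector about the tool's x, y, z in degrees, then the shift along the tool's x, y, z in mm, then the opening, from -1 (shut) to 1 (fully open). In form: wx wy wz x y z hand; .... A call has 1 to 20 rows; each row is the pose to reach, as a shift and turn from the pose commanded when the call began, along the tool's axes at that moment; what a row does not reach only later rows make up. A row lasts 1/8 s, in which the tool goes at most 62.5 mm and 10.7 degrees, less where a joint would pass 70% of its speed; a pose out of reach is approached as far as the arm can. A call with a gripper value outside its range is refused whole. The fingers move at their own pace and stop on an object; "grip_force" is the grip in N (left out, the last holds). Time passes only in rows, so rows that repeat a pose let the fingers close. It gives the time, the measured TCP pose, the force and the opening at its end, in the units of the state.
- status.sense(): the state, without advancing time (a new reading comes with each control period).
- grab_frame(name): name is "scene" or "side" or "wrist"; returns a dict with "color" (400x640x3 uint8, red, green, blue), "z_map" (400x640 float32, m along the optical axis (not along the pixel's ray), 0 where there is no reading), "vfov" (degrees; the focal length in pixels is half the picture's height over the tangent of half this angle, whatever the lens; pixels are square), "cx", "cy" (the principal point, pixels), "dist_coeffs" ([k1, k2, p1, p2, k3] as OpenCV has them; the pictures are not rectified), "camera_from_world" (4x4, takes a point from world to camera coordinates). Camera axes: x right, y down, z forward; pixel columns grow to the right and rows downward; lengths in m; the calibration is good to about 2 mm. A picture is of the moment at which its call begins.
- robot.finish_job(): hands the job in, once; it reports no verdict.
The state is a dict: "t": time; "joint_pos": joint angles; "joint_vel": joint speeds; "joint_torque": joint torques, N m; "tcp_pos": TCP position; "orientation": TCP orientation; "wrist_force": force on the tool from outside, world axes, zero at the start; "wrist_torque": the same for the moment, N m; "gripper_width": opening from 0.0 (shut) to 1.0 (fully open).
Only numpy, scipy, OpenCV 4.12 (cv2) and the standard library are available. Lean on these libraries where they do the work, as an engineer would, in place of code of your own. Each camera call takes 0.05 s, during which the arm holds its last target.

## Task

Two white jars lean toward you in slanted stands; the cap of the wide-capped jar was left partly unscrewed. Screw that cap clockwise until it is fully home against its stop, then let go of it. Leave the narrow-capped jar shut and do not disturb the other things on the bench.

Things in the scene. Friction and masses are not known exactly. Their poses are not given: they have to be found in the camera images.
- wide_cap (a joint): How far the wide jar's cap is unscrewed, rad: 0 = fully home at a hard stop, 2.8 = backward stop; starts at 1.6 to 2.5. Grows counter-clockwise looking down on the cap's top; turn clockwise to tighten. The cap cannot come off; it sinks 1.9 mm along its axis per rad of tightening, turns with about 0.1 N m of friction and stays where it is left
- wide_cap_top (a point): Centre of the top face of the wide jar's black ribbed cap: a cylinder 48 mm across, 24 mm high, from here down. z = screw axis, out of the jar, leaning 30 deg from vertical toward the robot (plus the stand's yaw); the white line on the cap runs from the axis along -x and turns with it. Cap home: the line meets the index rib, and the shoulder (66 mm across) is 34 mm below this point. Jar and stand are fixed
- wide_index (a point): The small black index rib on the robot's side of the wide jar's shoulder, fixed, 25 mm from the screw axis, at shoulder level; its axes are those of the stand: z up, x away from the robot at yaw 0, the jar leaning toward -x
- narrow_cap (a joint): The same measure for the narrow jar's cap: 0 = fully home, and it starts home; leave it so
- narrow_cap_top (a point): Centre of the top face of the narrow jar's cap, 30 mm in diameter, 22 mm high, leaning the same way; z = out of the jar along its axis. The jar body is 48 mm in diameter; it and its stand are fixed
- loupe: A black eye loupe standing loose on the bench, 35 mm across, 27 mm high, origin at the middle of its underside; a bystander
- screwdriver: A small loose precision screwdriver lying on the bench, 95 mm long, 9 mm high, origin at the middle of its underside; a bystander
- blower: A dark rubber dust blower standing loose on the bench, 55 mm across, 137 mm high, origin at the middle of its underside, z up its nozzle; a bystander
There are look-alikes about, which are no part of the job. What is shaped like the part that bears narrow_cap but red is not meant.

How it is judged:
At the end, for the whole second after the job is handed in: The wide jar's cap is screwed home (joint within 0.12 rad of its stop) and at rest; the narrow jar's cap is still home (within 0.12 rad) (value of joint each of wide_cap, narrow_cap below 0.12 rad and velocity of joint wide_cap between -0.05 and 0.05 rad/s); the robot touches nothing.
It fails at once if the narrow jar's cap is unscrewed by more than 0.2 rad (value of joint narrow_cap above 0.2 rad).
It fails at once if the loupe, the screwdriver or the dust blower is moved by more than 40 mm (distance of any of loupe, screwdriver, blower from where it was at the start of the episode above 0.04 m).
It fails at once if the dust blower is knocked over (angle between blower's own z axis and vertical above 0.6 rad).
It also fails if it takes over 48 s, if anything falls off the work surface, if the arm or the gripper's body presses on something with over 40 N, if the wrist force passes 120 N, or if a joint passes its speed limit or range.

## Working session

There is one attempt and no reset: what is moved stays moved. The work goes in short steps, Python scripts to look and compute and a tool call to move; the robot and the scene stay as the last step left them, time stands still between calls to the robot, and variables do not carry over. Pictures are saved under pics/ and viewed, and the job is handed in when it is done.

Besides the shell and the picture viewer there is one more tool, called after "Call:" as name(argument=value, ...), one argument or row to a line, values as JSON. step_arm: Moves the arm, as the interface text tells. Its arguments: {"type":"object","properties":{"increments":{"type":"string"},"grip_force":{"type":"number"}},"required":["increments"]}

```bash
mkdir -p pics; ls; cat > h.py <<'E'
import numpy as np, cv2
from rig import status, grab_frame, robot
from scipy.spatial.transform import Rotation as R
def K(f):
    fl=200/np.tan(np.radians(f["vfov"])/2)
    return np.array([[fl,0,f["cx"]],[0,fl,f["cy"]],[0,0,1.]])
def ray(f,px):
    p=cv2.undistortPoints(np.array(px,float).reshape(-1,1,2),K(f),np.array(f["dist_coeffs"],float)).reshape(-1,2)
    M=np.array(f["camera_from_world"]);d=np.c_[p,np.ones(len(p))]
    return -M[:3,:3].T@M[:3,3], d@M[:3,:3]   # origin, dirs with unit optical depth
def pts(f,px):
    o,d=ray(f,px); z=np.array([f["z_map"][int(round(v)),int(round(u))] for u,v in px])
    return o+d*z[:,None]
def proj(f,P):
    M=np.array(f["camera_from_world"])
    r,_=cv2.projectPoints(np.array(P,float).reshape(-1,3),cv2.Rodrigues(M[:3,:3])[0],M[:3,3],K(f),np.array(f["dist_coeffs"],float)); return r.reshape(-1,2)
def save(f,n): cv2.imwrite("pics/"+n,f["color"][:,:,::-1])
E
python3 - <<'E'
from h import *
import pickle
s=status.sense(); print(s); print(robot.tcp_to_tips)
for n in("scene","side","wrist"):
    f=grab_frame(n); pickle.dump(f,open(n+"0.pkl","wb")); save(f,n+"0.png"); print(n,f["vfov"],f["dist_coeffs"])
    M=np.array(f["camera_from_world"]);print(-M[:3,:3].T@M[:3,3])
E
```

```text
pics
{'t': 0.0, 'joint_pos': array([ 0.10545801,  0.50829681, -0.23751207,  1.50115412,  0.12569778,
        1.14888382, -0.15478665]), 'joint_vel': array([ 0.00017402, -0.00194055, -0.0010819 , -0.00102804,  0.00032864,
        0.0003064 ,  0.00091391]), 'joint_torque': array([ 1.19726570e-03, -6.20588279e+01, -2.18696728e+00, -2.49655455e+01,
        1.23123583e-02,  1.21321963e-02,  2.04169703e-05]), 'tcp_pos': array([ 6.24525304e-01, -5.69133024e-05,  2.49447330e-01]), 'orientation': array([-2.22051526e+00, -2.22065526e+00,  1.99332376e-03]), 'wrist_force': array([0.08524607, 0.39808148, 0.62612784]), 'wrist_torque': array([ 0.03847359, -0.07336183,  0.00246366]), 'gripper_width': 0.9987011004165769}
0.019
scene 47.742318526201736 [0.04380282 0.         0.         0.         0.        ]
[0.11680684 0.79597126 0.80388898]
side 55.790639751657096 [-0.09071727  0.          0.          0.          0.        ]
[0.37573195 1.04495023 0.67339648]
wrist 70.63868549489163 [-0.01916901  0.          0.          0.          0.        ]
[0.62582967 0.08402741 0.37331032]
```

View pics/scene0.png

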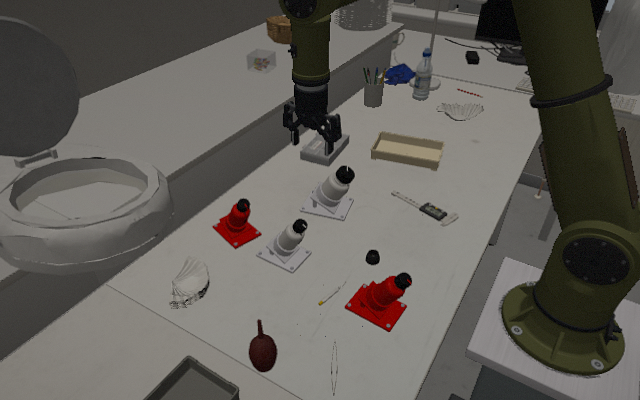

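View pics/side0.png

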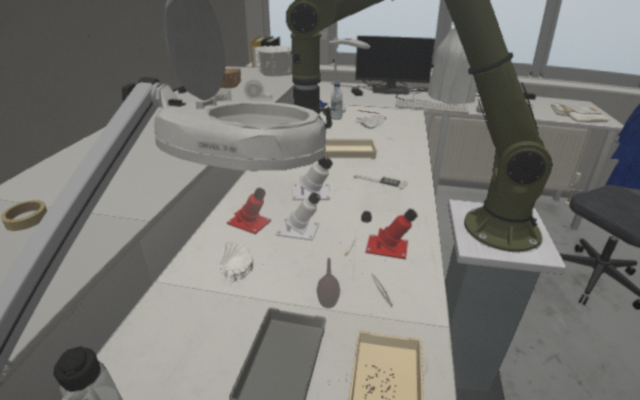

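View pics/wrist0.png

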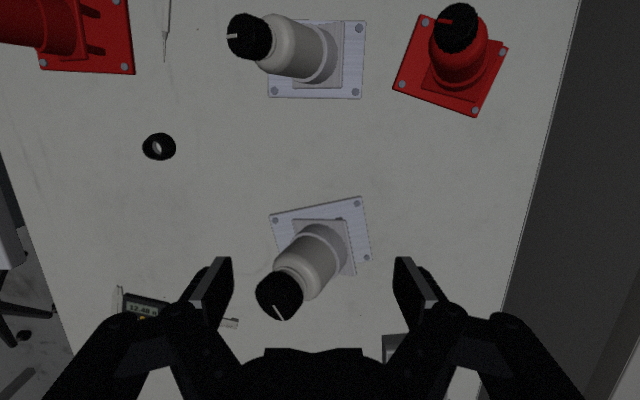

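Candidates for the wide cap:

| Jar | Scene pixel | Wrist pixel | Index line |
|---|---|---|---|
| White A | (342,175) | (280,295) | turned away from the lean |
| White B | (298,227) | (250,37) | along the lean, so it looks home |
| Red | (240,205) | – | – |
| Red | (402,281) | – | – |

The red jars are ruled out. I'll measure both white caps.

```bash
python3 - <<'E'
from h import *
import pickle
f=pickle.load(open("wrist0.pkl","rb"))
c=f["color"]
a=cv2.resize(c[180:350,200:400],None,fx=3,fy=3,interpolation=cv2.INTER_CUBIC)
g=pickle.load(open("scene0.pkl","rb"))["color"]
cv2.imwrite("pics/cropA.png",np.clip(a[:,:,::-1].astype(float)*1.8,0,255).astype(np.uint8))
b=cv2.resize(g[150:280,240:370],None,fx=4,fy=4,interpolation=cv2.INTER_CUBIC)
cv2.imwrite("pics/cropS.png",np.clip(b[:,:,::-1].astype(float)*1.5,0,255).astype(np.uint8))
# black blobs with 3D points
hsv=cv2.cvtColor(c,cv2.COLOR_RGB2HSV)
z=f["z_map"]; print("z range",z[z>0].min(),z.max(),[float(z[y,x]) for x,y in[(280,295),(248,37),(320,120)]])
m=(c.max(2)<45).astype(np.uint8)
n,l,st,ce=cv2.connectedComponentsWithStats(m)
for i in range(1,n):
    if st[i,4]>150:
        v,u=np.where((l==i)&(z>0)); 
        if len(u)<50: continue
        P=pts(f,list(zip(u,v))); print(ce[i].round(0),st[i],P.mean(0).round(3),P.min(0).round(3),P.max(0).round(3))
E
```

```text
z range 0.063332886 1.6364001 [0.2783447802066803, 0.20812086760997772, 0.3590259850025177]
[89. 11.] [ 79   1  21  17 171] [0.383 0.181 0.026] [0.375 0.175 0.009] [0.386 0.186 0.043]
[439. 283.] [   41     0   599   400 69155] [ 0.764 -0.006  0.196] [-0.91  -1.461 -0.781] [0.934 0.2   0.328]
[454.  38.] [ 429    3   49   80 2215] [0.738 0.134 0.119] [ 0.719  0.107 -0.001] [0.807 0.195 0.138]
[249.  37.] [ 227   13   45   48 1639] [0.576 0.133 0.13 ] [ 0.532  0.119 -0.001] [0.592 0.15  0.139]
[20. 40.] [  0  32  43  16 364] [0.342 0.145 0.073] [0.33  0.142 0.053] [0.355 0.15  0.089]
[58. 50.] [ 42  43  33  13 249] [0.357 0.141 0.048] [0.342 0.137 0.036] [0.37  0.146 0.061]
[159. 146.] [143 133  33  27 624] [0.431 0.035 0.017] [ 0.413  0.018 -0.001] [0.445 0.051 0.028]
[  9. 199.] [  0 153  25  83 770] [ 0.116 -0.062 -0.063] [ 0.103 -0.119 -0.083] [ 0.2    0.025 -0.   ]
[279. 294.] [ 255  270   48   51 1680] [ 0.59  -0.101  0.13 ] [ 0.534 -0.225 -0.001] [ 0.614 -0.083  0.143]
[ 19. 321.] [   0  299   57   49 1035] [-0.795 -0.896 -0.691] [-1.057 -1.145 -0.785] [-0.621 -0.772 -0.646]
[ 17. 384.] [  0 368  36  32 416] [-0.938 -1.294 -0.677] [-1.013 -1.374 -0.785] [-0.921 -1.274 -0.582]
```

View pics/cropA.png

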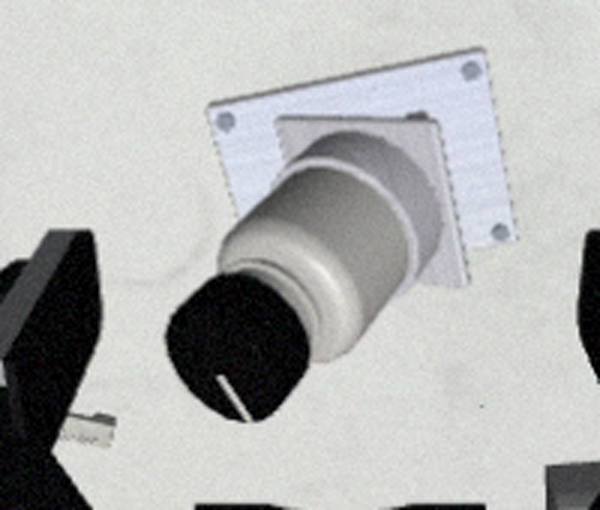

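View pics/cropS.png

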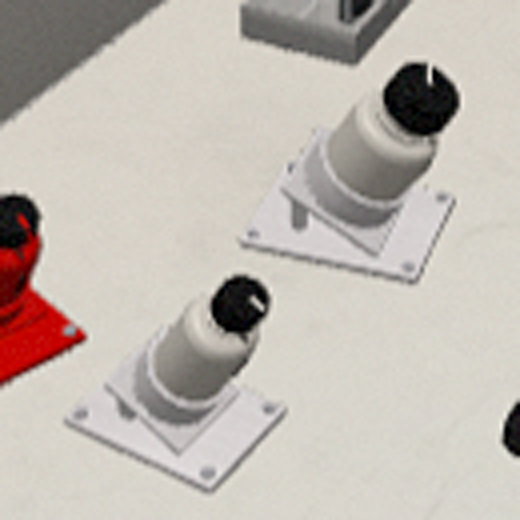

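Jar A is the wide one. In the wrist crop its cap, at (279,294), is about 48 px across, farther from the camera than B's 45 px, and its line is turned about 115° from the lean. B's line points along the lean. Next I'll measure the geometry of A's cap.

```bash
cat > fit.py <<'E'
from h import *
def capfit(f,box,thr=55,tilt=None):
    u0,v0,u1,v1=box
    c=f["color"];z=f["z_map"]
    m=np.zeros(z.shape,np.uint8); m[v0:v1,u0:u1]=(c[v0:v1,u0:u1].max(2)<thr)
    m=cv2.morphologyEx(m,cv2.MORPH_CLOSE,np.ones((7,7)))
    m[z<=0]=0
    v,u=np.where(m>0);P=pts(f,list(zip(u,v)))
    return u,v,P
def plane(P,n0,tol=0.0015,it=800,ang=12):
    rng=np.random.default_rng(0);best=None
    for _ in range(it):
        a,b,c=P[rng.choice(len(P),3,False)];n=np.cross(b-a,c-a);L=np.linalg.norm(n)
        if L<1e-6: continue
        n/=L; n*=np.sign(n@n0)
        if n@n0<np.cos(np.radians(ang)): continue
        k=np.abs((P-a)@n)<tol
        if best is None or k.sum()>best.sum(): best=k
    Q=P[best];n=np.linalg.svd(Q-Q.mean(0))[2][2];n*=np.sign(n@n0)
    return n,best
E
python3 - <<'E'
from fit import *
import pickle
f=pickle.load(open("wrist0.pkl","rb")); 
# base-plate bolts and edge for yaw: crop coords /3+(200,180)
for nm,crop in(("edge",[(212,105),(484,50)]),("bolt",[(226,121),(471,70)]),("side",[(471,70),(500,232)])):
    px=[(x/3+200,y/3+180) for x,y in crop]; o,d=ray(f,px); 
    P=o+d*((0.005-o[2])/d[:,2])[:,None]; D=P[1]-P[0]; print(nm,P.round(4).tolist(),pts(f,px)[:,2],np.degrees(np.arctan2(D[1],D[0])))
for nm,box in(("A",(250,262,308,325)),("B",(222,8,276,64))):
    u,v,P=capfit(f,box); y=np.radians(11 if nm=="A" else 0)
    n0=np.array([-.5*np.cos(y),-.5*np.sin(y),.866])
    k0=P[:,2]>.09; u,v,P=u[k0],v[k0],P[k0]
    n,k=plane(P,n0); Q=P[k]; pl=Q.mean(0)
    # in-plane enclosing circle
    e1=np.cross([0,0,1],n);e1/=np.linalg.norm(e1);e2=np.cross(n,e1)
    q=np.c_[(Q-pl)@e1,(Q-pl)@e2]; (cx,cy),r=cv2.minEnclosingCircle(q.astype(np.float32))
    print(nm,"n",n.round(3),"tilt",np.degrees(np.arccos(n[2])).round(1),"yaw",np.degrees(np.arctan2(-n[1],-n[0])).round(1),len(P),k.sum(),"centre",(pl+cx*e1+cy*e2).round(4),"r",r, "pct",np.percentile(q,[1,99],axis=0).round(4).tolist())
E
```

```text
edge [[0.5655, -0.0627, 0.005], [0.6912, -0.0354, 0.005]] [0.008058   0.00090393] 12.229763247100742
bolt [[0.5717, -0.0707, 0.005], [0.6857, -0.0451, 0.005]] [0.01198556 0.01068163] 12.670361392651758
side [[0.6857, -0.0451, 0.005], [0.7044, -0.1298, 0.005]] [0.01068163 0.01010011] -77.55565074605524
A n [-0.489 -0.092  0.868] tilt 29.8 yaw 10.7 1737 927 centre [ 0.5825 -0.109   0.1315] r 0.023796845227479935 pct [[-0.0209, -0.0221], [0.0229, 0.02]]
B n [-0.471  0.004  0.882] tilt 28.1 yaw -0.5 1698 972 centre [0.5698 0.1344 0.1313] r 0.015155307948589325 pct [[-0.0134, -0.0141], [0.0134, 0.0129]]
```

```bash
cat > plan.py <<'E'
from h import *
yaw=np.radians(12.3); n=np.array([-.5*np.cos(yaw),-.5*np.sin(yaw),.866]); C=np.array([0.5825,-0.109,0.1315])
def goal_rel(s,h,phi,ref=None):
    """tool increments to pose: TCP at C+n*h, z=-n, phi deg about tool z from minimal tilt of the start pose"""
    R0=R.from_rotvec([-2.22144,-2.22144,0]); z0=R0.apply([0,0,1])
    ax=np.cross(z0,-n);a=np.arctan2(np.linalg.norm(ax),z0@-n)
    Rg=R.from_rotvec(ax/np.linalg.norm(ax)*a)*R0*R.from_rotvec([0,0,np.radians(phi)])
    Rc=R.from_rotvec(s["orientation"])
    return np.degrees((Rc.inv()*Rg).as_rotvec()), 1000*Rc.inv().apply(C+n*h-s["tcp_pos"])
E
python3 - <<'E'
from plan import *
import pickle
for cam in("scene","side"):
    f=pickle.load(open(cam+"0.pkl","rb")); print(cam,proj(f,[C,C-n*.038]).round(1).tolist())
    u0,v0=proj(f,[C])[0].astype(int); c=f["color"][v0-20:v0+20,u0-20:u0+20]
    e1=np.cross([0,0,1],n);e1/=np.linalg.norm(e1);e2=np.cross(n,e1);t=np.linspace(0,6.28,60)
    p=proj(f,[C+.024*(np.cos(a)*e1+np.sin(a)*e2) for a in t])
    im=cv2.resize(f["color"][v0-30:v0+30,u0-30:u0+30],None,fx=8,fy=8)[:,:,::-1]*1
    cv2.polylines(im,[((p-[u0-30,v0-30]+.5)*8).astype(int)],True,(0,255,0),1)
    cv2.imwrite(f"pics/chk_{cam}.png",im)
a=cv2.imread("pics/chk_scene.png");b=cv2.imread("pics/chk_side.png");cv2.imwrite("pics/chk.png",np.hstack([a,b])[:, :800] if a.shape[1]+b.shape[1]>960 else cv2.resize(np.hstack([a,b]),(800,400)))
s=status.sense()
for h in(.08,):
  for phi in(0,-60): print(h,phi,goal_rel(s,h,phi))
E
```

```text
scene [[346.0, 171.8], [338.9, 180.6]]
side [[326.4, 160.0], [320.8, 168.7]]
0.08 0 (array([-2.93904935e+01,  6.39204421e+00, -4.22348436e-03]), array([-117.46238868,  -81.1529597 ,   48.96429319]))
0.08 -60 (array([-29.97485033,  -9.58349244, -58.56830363]), array([-117.46238868,  -81.1529597 ,   48.96429319]))
```

View pics/chk.png

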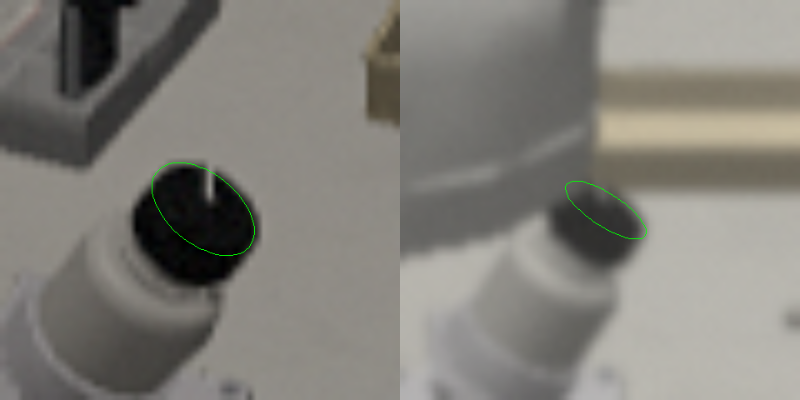

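The projected cap circle lies on the black top face in both the scene view (346,172) and the side view (326,160), so the height is confirmed. Moving to the stand-off.

Call:
step_arm(
  increments="-30 -9.6 -58.6 -117 -81 49 1;-30 -9.6 -58.6 -117 -81 49 1;-30 -9.6 -58.6 -117 -81 49 1;-30 -9.6 -58.6 -117 -81 49 1;-30 -9.6 -58.6 -117 -81 49 1;-30 -9.6 -58.6 -117 -81 49 1;-30 -9.6 -58.6 -117 -81 49 1;-30 -9.6 -58.6 -117 -81 49 1;-30 -9.6 -58.6 -117 -81 49 1;-30 -9.6 -58.6 -117 -81 49 1",
)

```text
t: 1.4
tcp_pos: [0.5446, -0.116, 0.2016]
orientation: [0.685, 2.566, 0.327]
wrist_force: [0.3, 0.3, 0.3]
gripper_width: 0.997
```

```bash
python3 - <<'E'
from plan import *
import pickle
s=status.sense(); print(s["t"],s["joint_pos"].round(2),s["tcp_pos"].round(4),goal_rel(s,.08,-60)); 
f=grab_frame("wrist"); pickle.dump(f,open("wrist1.pkl","wb")); save(f,"wrist1.png"); print(proj(f,[C]))
E
```

```text
1.4 [ 0.9   0.37 -0.77  2.17  0.17  0.22  1.12] [ 0.5446 -0.116   0.2016] (array([0.07546389, 0.07315078, 0.08940214]), array([ 0.4330784 , -2.08309033, -0.0447313 ]))
[[308.89701268 217.17553825]]
```

View pics/wrist1.png

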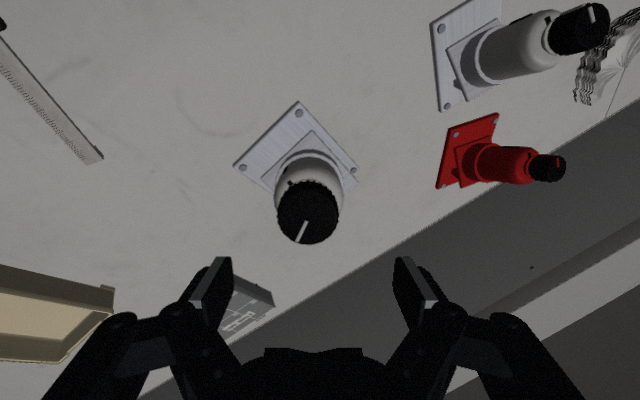

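The hand is over the wide cap, which sits at (308,215) with its line toward (300,235). Joint 6 is near its lower limit. I'll refine the centre and line angle from this second wrist view.

```bash
cat > meas.py <<'E'
from fit import *; import plan
def go(f,u,v,P,n0):
    n,k=plane(P,n0);Q=P[k];pl=Q.mean(0);nn=n0
    ex=np.cross([0,0,1],n);ex/=np.linalg.norm(ex);e1=np.cross(ex,n)  # basis
    # e_back: stand -x direction projected in cap plane
    b=np.array([-np.cos(plan.yaw),-np.sin(plan.yaw),0]);b-=b@n*n;b/=np.linalg.norm(b);e=np.cross(n,b)
    q=np.c_[(Q-pl)@b,(Q-pl)@e];(cx,cy),r=cv2.minEnclosingCircle(q.astype(np.float32))
    C=pl+cx*b+cy*e
    return n,C,r,b,e,k
E
python3 - <<'E'
from meas import *; from plan import *
import pickle
f=pickle.load(open("wrist1.pkl","rb"))
u,v,P=capfit(f,(270,172,348,250)); k0=P[:,2]>.1;u,v,P=u[k0],v[k0],P[k0]
n1,C1,r,b,e,k=go(f,u,v,P,n); print(n1.round(3),C1.round(4),r,k.sum())
# white line pixels on the cap plane
uu,vv=np.meshgrid(np.arange(270,348),np.arange(172,250));px=np.c_[uu.ravel(),vv.ravel()]
o,d=ray(f,px);X=o+d*(((C1-o)@n1)/(d@n1))[:,None]
rho=np.linalg.norm(X-C1,axis=1);br=f["color"][px[:,1],px[:,0]].max(1)
w=(rho<.021)&(br>80);D=X[w]-C1;a=np.arctan2((D@e),(D@b));print(w.sum(),"line angle rad CCW from -x:",np.median(a),a.min(),a.max(),rho[w].min())
M=np.array(f["camera_from_world"])
E
```

```text
[-0.485 -0.111  0.867] [ 0.5823 -0.1104  0.131 ] 0.023714451119303703 2517
76 line angle rad CCW from -x: 2.027539072606662 1.8426222130410777 2.388165156610588 0.0029841350674079037
```

```bash
sed -i 's/C=np.array(.*)/C=np.array([0.5823,-0.110,0.131])/' plan.py; python3 - <<'E'
from plan import *
s=status.sense()
for h in(.03,-.009): print(goal_rel(s,h,-60))
E
```

```text
(array([0.07619466, 0.07075251, 0.10133926]), array([ 0.22847955, -3.14471903, 50.19652881]))
(array([0.07619466, 0.07075251, 0.10133926]), array([ 0.27668401, -3.1965393 , 89.19560658]))
```

Call:
step_arm(
  increments="0 0 0 0 -2 25 1;0 0 0 0 -3 50 1;0 0 0 0 -3 50 1",
)

```text
t: 1.82
tcp_pos: [0.5678, -0.1135, 0.1566]
orientation: [0.686, 2.566, 0.327]
wrist_force: [-0.3, 0.1, 0.2]
gripper_width: 0.997
```

```bash
python3 - <<'E'
from plan import *
s=status.sense();print(s["joint_pos"].round(3),s["joint_vel"].round(3))
for h in(.03,-.009): print(goal_rel(s,h,-60))
E
```

```text
[ 0.873  0.499 -0.819  2.178  0.953  0.184  0.35 ] [ 0.094  0.293 -0.31   0.01   2.068  0.06  -2.032]
(array([0.05760476, 0.07576669, 0.07382191]), array([ 0.17191581,  0.35642544, -0.36036785]))
(array([0.05760476, 0.07576669, 0.07382191]), array([ 0.22351265,  0.31724924, 38.63872033]))
```

Call:
step_arm(
  increments="0 0 0 0 0 0 1;0 0 0 0 0 10 1;0 0 0 0 0 20 1;0 0 0 0 0 30 1;0 0 0 0 0 39 1;0 0 0 0 0 39 1;0 0 0 0 0 39 1;0 0 0 0 0 39 1",
)

```text
t: 2.82
tcp_pos: [0.5863, -0.1102, 0.1237]
orientation: [0.686, 2.565, 0.327]
wrist_force: [-0.2, -1.0, -0.3]
gripper_width: 1.0
```

```bash
python3 - <<'E'
from plan import *
s=status.sense();print(s["joint_pos"].round(3),s["joint_vel"].round(3),s["wrist_force"],s["wrist_torque"])
for h in(-.009,): print(goal_rel(s,h,-60))
f=grab_frame("wrist"); save(f,"wrist2.png")
E
```

```text
[ 0.807  0.575 -0.776  2.175  1.403  0.182 -0.09 ] [ 0.002  0.005 -0.002 -0.     0.016  0.    -0.016] [-0.1581155  -0.99884469 -0.26216518] [-0.13522304  0.52457637 -0.04451641]
(array([0.04510279, 0.11073343, 0.04708714]), array([0.47745162, 0.93038908, 0.76856106]))
```

View pics/wrist2.png

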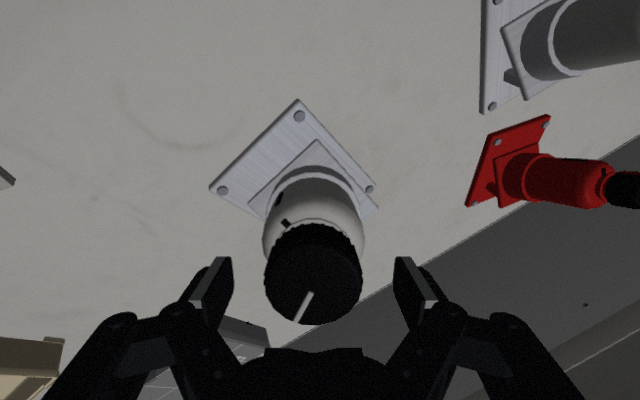

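The cap, at (313,275), is centred between the pads, and the index rib shows at (286,223). Closing the gripper.

Call:
step_arm(
  increments="0 0 0 0 1 1 -1;0 0 0 0 1 1 -1;0 0 0 0 1 1 -1;0 0 0 0 1 1 -1;0 0 0 0 1 1 -1;0 0 0 0 1 1 -1;0 0 0 0 1 1 -1;0 0 0 0 1 1 -1",
  grip_force=40,
)

```text
t: 3.88
tcp_pos: [0.5868, -0.1099, 0.1228]
orientation: [0.688, 2.565, 0.325]
wrist_force: [-5.3, -1.6, 6.0]
gripper_width: 0.549
```

```bash
python3 - <<'E'
from plan import *
s=status.sense();print(s["joint_pos"].round(3),s["wrist_force"].round(1),s["wrist_torque"].round(2))
print(goal_rel(s,-.009,-60))
f=grab_frame("wrist"); save(f,"wrist3.png")
E
```

```text
[ 0.803  0.576 -0.773  2.174  1.413  0.183 -0.101] [-5.3 -1.6  6. ] [-0.36  0.83 -0.04]
(array([-0.03363335,  0.10760135,  0.020378  ]), array([ 0.34102507,  0.84593685, -0.33526858]))
```

View pics/wrist3.png

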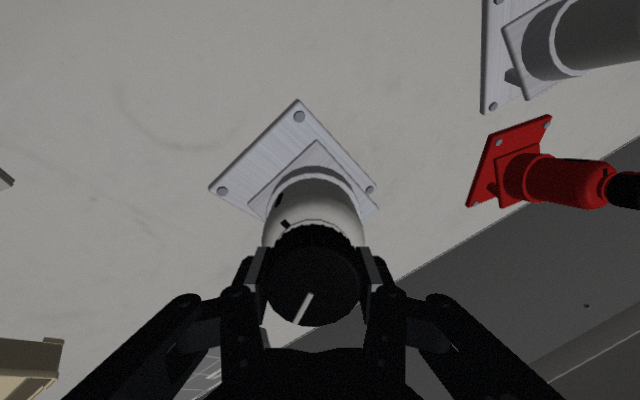

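Gripped at about 47 mm. Turning clockwise (+wz) and feeding in at 1.9 mm/rad, 40° first.

Call:
step_arm(
  increments="0 0 7 0 0 0.2 -1;0 0 14 0 0 0.5 -1;0 0 21 0 0 0.7 -1;0 0 28 0 0 0.9 -1;0 0 35 0 0 1.2 -1;0 0 40 0 0 1.3 -1;0 0 40 0 0 1.3 -1",
)

```text
t: 4.8
tcp_pos: [0.5874, -0.1098, 0.1216]
orientation: [1.57, 2.239, 0.538]
wrist_force: [-5.1, -1.8, 6.5]
gripper_width: 0.549
```

```bash
python3 - <<'E'
from plan import *
s=status.sense();print(s["joint_pos"].round(3),s["wrist_force"].round(1),s["wrist_torque"].round(2))
print(goal_rel(s,-.0103,-20))
f=grab_frame("wrist"); save(f,"wrist4.png")
E
```

```text
[ 0.799  0.578 -0.769  2.174  1.426  0.182 -0.814] [-5.1 -1.8  6.5] [-0.26  0.89 -0.18]
(array([ 0.0425736 ,  0.10484694, -0.06234184]), array([ 0.80303663,  0.41904007, -0.33615735]))
```

View pics/wrist4.png

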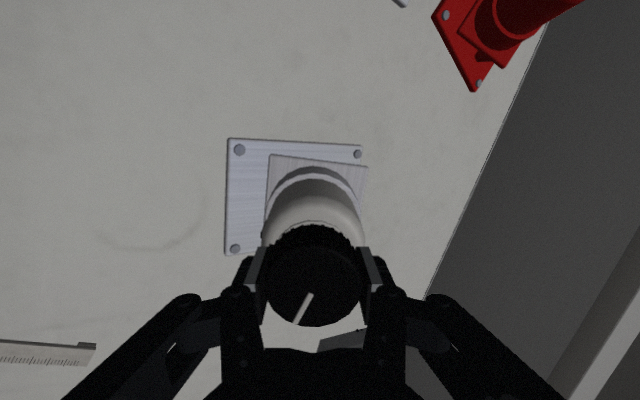

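The line keeps its place relative to the hand, at (303,308), so the cap is turning with it. Continuing 70°.

Call:
step_arm(
  increments="0 0 7 0 0 0.2 -1;0 0 14 0 0 0.5 -1;0 0 21 0 0 0.7 -1;0 0 28 0 0 0.9 -1;0 0 35 0 0 1.2 -1;0 0 42 0 0 1.4 -1;0 0 49 0 0 1.6 -1;0 0 56 0 0 1.9 -1;0 0 63 0 0 2.1 -1;0 0 67 0 0 2.2 -1;0 0 70 0 0 2.3 -1;0 0 70 0 0 2.3 -1",
)

```text
t: 6.35
tcp_pos: [0.5885, -0.1095, 0.1196]
orientation: [2.789, 1.014, 0.789]
wrist_force: [-4.4, -1.8, 6.6]
gripper_width: 0.551
```

```bash
python3 - <<'E'
from plan import *
s=status.sense();print(s["joint_pos"].round(3),s["wrist_force"].round(1),s["wrist_torque"].round(2),"axial torque",s["wrist_torque"]@n)
print(goal_rel(s,-.0126,50))
f=grab_frame("wrist"); save(f,"wrist5.png")
E
```

```text
[ 0.794  0.582 -0.764  2.174  1.45   0.181 -2.058] [-4.4 -1.8  6.6] [-0.23  0.88 -0.11] axial torque -0.07679024308231676
(array([ 0.10567162, -0.00797277, -0.03150803]), array([ 0.66597388, -0.55660751, -0.35410138]))
```

View pics/wrist5.png

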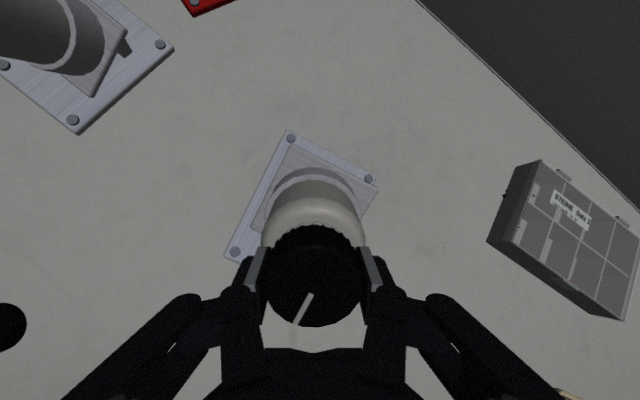

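Call:
step_arm(
  increments="0 0 2 0 0 0 -1;0 0 4 0 0 0.1 -1;0 0 6 0 0 0.2 -1;0 0 8 0 0 0.2 -1;0 0 8 0 0 0.2 -1;0 0 8 0 0 0.2 -1",
)

```text
t: 7.15
tcp_pos: [0.5889, -0.1093, 0.1195]
orientation: [2.884, 0.829, 0.804]
wrist_force: [-5.6, -2.5, 6.5]
gripper_width: 0.551
```

```bash
python3 - <<'E'
from plan import *
s=status.sense();print(s["joint_pos"].round(3),s["wrist_force"].round(1),s["wrist_torque"].round(2),"axial torque",s["wrist_torque"]@n)
print(goal_rel(s,-.0126,58))
E
```

```text
[ 0.793  0.582 -0.764  2.173  1.452  0.181 -2.198] [-5.6 -2.5  6.5] [-0.68  0.77  0.31] axial torque 0.5206587851150277
(array([ 0.10483784, -0.04192629,  0.10345795]), array([ 0.31547038, -0.67556021, -0.64927168]))
```

Call:
step_arm(
  increments="0 0 2 0 0 0 -1;0 0 4 0 0 0 -1;0 0 4 0 0 0 -1",
)

```text
t: 7.52
tcp_pos: [0.5897, -0.1089, 0.12]
orientation: [2.926, 0.734, 0.813]
wrist_force: [-1.4, -2.0, 5.7]
gripper_width: 0.545
```

```bash
python3 - <<'E'
from plan import *
s=status.sense();print(s["joint_pos"].round(3),s["wrist_force"].round(1),s["wrist_torque"].round(2),"axial torque",s["wrist_torque"]@n)
print(goal_rel(s,-.0126,62))
f=grab_frame("wrist"); save(f,"wrist6.png")
E
```

```text
[ 0.793  0.582 -0.764  2.172  1.453  0.18  -2.268] [-1.4 -2.   5.7] [-0.87  0.28  0.55] axial torque 0.8709713872625435
(array([ 0.10242198, -0.14228572,  0.15953387]), array([-0.79160698, -0.75153313, -0.64052633]))
```

View pics/wrist6.png

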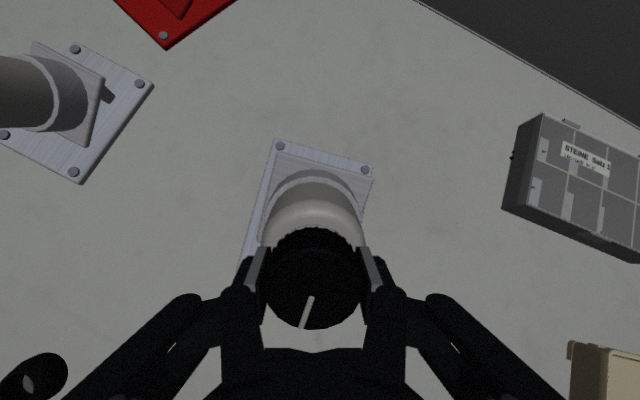

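At the stop: axial torque rose to 0.87 N m and the line slipped slightly in the grip, from (303,308) to (308,313). Releasing and backing off along the axis.

Call:
step_arm(
  increments="0 0 0 0 0 0 1;0 0 0 0 0 0 1;0 0 0 0 0 0 1;0 0 0 0 0 0 1;0 0 0 0 0 0 1;0 0 0 0 0 0 1;0 0 0 0 0 0 1;0 0 0 0 0 0 1",
)

```text
t: 8.57
tcp_pos: [0.5891, -0.1087, 0.1195]
orientation: [2.929, 0.731, 0.811]
wrist_force: [-0.5, -0.3, 0.6]
gripper_width: 1.005
```

Call:
step_arm(
  increments="0 0 0 0 0 -10 1;0 0 0 0 0 -25 1;0 0 0 0 0 -40 1;0 0 0 0 0 -60 1;0 0 0 0 0 -80 1;0 0 0 0 0 -100 1;0 0 0 0 0 -100 1;0 0 0 0 0 -100 1;0 0 0 0 0 -100 1",
)

```text
t: 9.7
tcp_pos: [0.5402, -0.1192, 0.2054]
orientation: [2.929, 0.732, 0.811]
wrist_force: [0.4, 0.6, 0.5]
gripper_width: 1.007
```

```bash
python3 - <<'E'
from meas import *; from plan import *
import pickle
s=status.sense();print(s["t"],s["tcp_pos"],s["joint_vel"].round(3))
f=grab_frame("wrist");save(f,"wrist7.png");pickle.dump(f,open("wrist7.pkl","wb"))
g=grab_frame("scene");save(g,"scene7.png")
p=proj(f,[C-n*.0039])[0];print(p)
u0,v0=(p-42).astype(int);u1,v1=(p+42).astype(int)
u,v,P=capfit(f,(u0,v0,u1,v1));k0=P[:,2]>.1;u,v,P=u[k0],v[k0],P[k0]
n1,C1,r,b,e,k=go(f,u,v,P,n);print(n1.round(3),C1.round(4),r,"sink mm",(C-C1)@n*1000)
uu,vv=np.meshgrid(np.arange(u0,u1),np.arange(v0,v1));px=np.c_[uu.ravel(),vv.ravel()]
o,d=ray(f,px);X=o+d*(((C1-o)@n1)/(d@n1))[:,None]
rho=np.linalg.norm(X-C1,axis=1);br=f["color"][px[:,1],px[:,0]].max(1)
w=(rho<.021)&(br>80);D=X[w]-C1;a=np.arctan2((D@e),(D@b));print(w.sum(),"line",np.median(a),a.min(),a.max())
E
```

```text
9.7 [ 0.54016756 -0.1191548   0.20543576] [-0.002  0.001 -0.004 -0.001 -0.007  0.004  0.004]
[313.32721068 214.30044494]
[-0.488 -0.114  0.865] [ 0.5844 -0.1098  0.1282] 0.02370789833366871 sink mm 3.4866137986164314
57 line 0.005047246214684492 -0.29753125750957776 0.3452965934887313
```

View pics/wrist7.png

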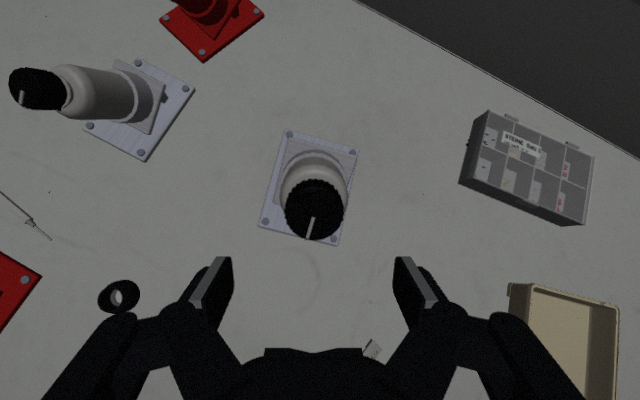

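View pics/scene7.png

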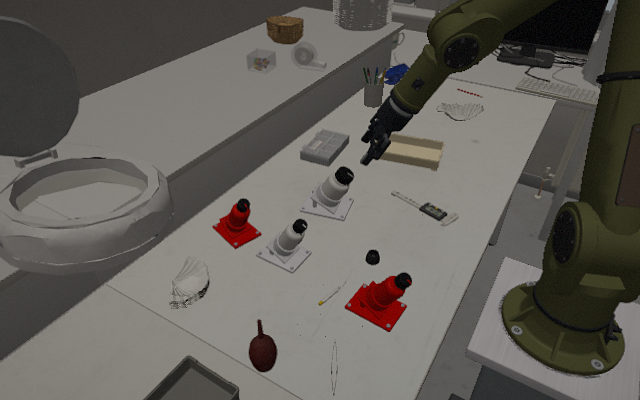

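The line is back along the lean at 0.005 rad, seen at wrist (310,228). The hand is clear, and the loupe, screwdriver, blower and narrow jar look unmoved. Handing in.

```bash
python3 -c "
from rig import robot
print(robot.finish_job())"
```

```text
the job is handed in; nothing more can be done
None
```

I screwed the wide jar's cap clockwise to its stop, let go, backed off along the screw axis and handed the job in at about 10 s of the 48 s. `finish_job` gave no verdict, so the result rests on my own checks.

- **Cap home:** I turned the hand about 122° in one grip. At the end the axial torque rose to 0.87 N m and the cap began to slip in the grip, which indicates the stop.
- **Line position:** After letting go, the line measured 0.005 rad from the lean direction, down from about 2.03 rad at the start.
- **Sink depth:** The cap sank 3.5 mm against about 3.9 mm expected. That gap is within the 2 mm calibration accuracy, so depth is only a rough check.
- **Clear of everything:** The last pictures show the hand about 100 mm clear of the cap, with wrist force below 1 N. I compared the narrow jar, loupe, screwdriver and blower with the first pictures by eye only. All look unmoved, and the narrow cap's line still points along its lean.

No check failed. Joint 6 ran close to its lower limit throughout (about 0.18 rad against 0.17), but it stayed in range.

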